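# Start the carousel's hold-down screw

## Task

The sample tray of the headspace sampler has just been refitted and its big knurled hold-down screw stands loose in the middle, its thread not yet caught. Start it by hand the careful way: turn it backwards (anticlockwise) until it drops off the thread start, stop there, then turn it one full turn forwards (clockwise) and finish while still holding its head between the fingers, started but nowhere near tight. Leave the vials and the other things on the bench alone.

Things in the scene. Friction and masses are not known exactly. Their poses are not given: they have to be found in the camera images.
- carousel: headspace sampler, fixed, its tray braked: a light-grey bowl 336 mm across holding a dark vial tray, deck 130 mm above the bench, rim 136 mm. A white instrument body, 300 mm high, stands on its -y side, near face 230 mm from the tray's axis. A steel boss 36 mm across, 5 mm above the deck, sits on the axis under the screw. Origin: on the bench under the tray's axis, z up.
- thumbscrew: black knurled round head of the hold-down screw, 44 mm across, 30 mm high, on the tray's upright axis, free all round (nearest vial 123 mm away). Origin: centre of its underside, 18 mm minus the screw's depth above the deck; +x along the white index line. The screw (about 0.3 kg) only turns (0.02 N m) and slides on that axis.
- head_top (a point): centre of the top face of the screw's head, 30 mm above its underside. A grip on the head holds the screw up: turned backwards it climbs against the fingers, pushing them up by some N; past the thread start that push vanishes and the fingers carry its weight; it drops when the grip is eased, or goes down with the fingers
- screw_turn (a joint): angle of the screw, rad, counting whole turns: grows clockwise seen from above (forwards, screwing in), shrinks anticlockwise (backwards). Starts between -0.5 and 0.5; zero means nothing. The hidden thread start lies 0.9 to 2.8 rad backwards of the start angle, different every time
- screw_depth (a joint): how far the screw has sunk, m. Right-hand single thread, 5 mm per turn, 0.8 mm axial play. It starts resting on top of the boss's first thread at 0.0007 to 0.0021. Turned backwards it climbs (0.8 mm per rad) to about 0 and drops to about 0.005 at the thread start. Turned forwards from there it is caught and sinks to 0.010 after one turn; home is 0.018. Lifts to -0.003 at most when not caught
- vial_a: red-topped crimped glass vial, 22.5 mm across, 75 mm high, standing 38 mm deep in an outer pocket of the tray, so its top is 167 mm above the bench; origin at its foot; leave alone
- vial_b: red-topped crimped glass vial, 22.5 mm across, 75 mm high, standing 38 mm deep in an outer pocket of the tray, so its top is 167 mm above the bench; origin at its foot; leave alone
- vial_c: blue-topped crimped glass vial, 22.5 mm across, 75 mm high, standing 38 mm deep in an outer pocket of the tray, so its top is 167 mm above the bench; origin at its foot; leave alone
- vial_d: blue-topped crimped glass vial, 22.5 mm across, 75 mm high, standing 38 mm deep in an outer pocket of the tray, so its top is 167 mm above the bench; origin at its foot; leave alone
- amber_bottle: amber reagent bottle, 72 mm across, 140 mm high, standing on the bench left of the sampler; origin at its foot; leave alone
- septa_jar: clear jar with a blue lid, 60 mm across, 75 mm high, on the bench; origin at its foot; leave alone
- spanner: steel spanner 160 mm long lying on the bench between the sampler and the bottles, along its x; leave alone
- crimper: hand crimper with two blue handles, 180 mm long, 22 mm high, lying on the bench; leave alone

How it is judged:
By the outcome, as a careful person would: the job done as asked, in the order asked, and still so for the second after the job is handed in, while the arm keeps its last pose, push and grip.
It also fails if it takes over 70 s, if anything falls off the work surface, if the arm or the gripper's body presses on something with over 40 N, if the wrist force passes 120 N, or if a joint passes its speed limit or range.

## Robot

A 7-joint arm with a two-finger parallel gripper is mounted at the origin on the work surface. World frame = base frame: x ahead of the robot, y to its left, z up, the work surface at z = 0. Lengths are in m, angles in rad, forces in N, time in s.
With the tool pointing down it reaches from about 0.425 to 0.925 m from the base axis. Payload 6.8 kg.
Tool frame: the origin (TCP) lies at the very end of the fingers, on their centre line; the grasp point (between the pads) lies 19 mm behind it (r.tcp_to_grasp is the distance from the TCP to the grasp point, in m); z points along the fingers, y is the line along which they close (so a half turn about z gives the same grasp; the last joint's range is limited). The gripper opens to 85 mm and grips with 20 to 120 N. Pads are 22 mm wide; open, the fingers measure 114 mm over their backs; the gripper's body (76 mm by 85 mm) begins 54 mm behind the grasp point. The pads swing forward as they close: fully open they stand 13 mm farther back than shut.
Start: joints at [-1.426, 0.477, 0.022, 1.555, -0.011, 1.109, -0.083], TCP at [0.169, 0.654, 0.231] pointing down, gripper open.
Joint ranges: [-2.96, 2.96], [-0.34, 2.1], [-1.41, 1.46], [0.24, 2.44], [-1.37, 4.51], [0.17, 1.92], [-2.96, 2.96]. Speed limits (rad/s): [2.39, 2.39, 3.14, 3.14, 3.14, 3.14, 3.14].

## Interface

Orientations are given as a rotation vector (axis times angle).
In Python, from bench import r gives the robot as it stands.
- The arm moves only by the tool step_arm, never from a script. Its argument "moves" is a list of rows, each a list of 7 numbers: the shift along the tool's x, y, z in mm, then the turn, a rotation vector about the tool's x, y, z in rad, then the finger opening in mm, from 0 to 85.4. A call has 1 to 8 rows; each row is the pose to reach, as a shift and turn from the pose commanded when the call began, along the tool's axes at that moment; what a row does not reach only later rows make up. A row lasts 1/10 s, in which the tool goes at most 50 mm and 8.59 degrees, less where a joint would pass 70% of its speed; a pose out of reach is approached as far as the arm can. A call with a gripper value outside its range is refused whole. The fingers move at their own pace and stop on an object; "grip_force" is the grip in N (left out, the last holds). Time passes only in rows, so rows that repeat a pose let the fingers close. It gives the time, the measured TCP pose, the force, the opening and the grip force at its end, in the units of the state.
- r.get_obs(): the state, without advancing time (a new reading comes with each control period).
- r.grab_frame(name): name is "side" or "top"; returns a dict with "image" (400x640x3 uint8, red, green, blue), "depth" (400x640 float32, m along the optical axis (not along the pixel's ray), 0 where there is no reading), "mtx" (3x3 intrinsics, pixels), "rvec" (rotation vector, rad) and "tvec" (3), from world to camera coordinates, as OpenCV has them. Camera axes: x right, y down, z forward; pixel columns grow to the right and rows downward; lengths in m; the calibration is good to about 2 mm. A picture is of the moment at which its call begins.
- r.hand_in(): hands the job in; it is judged then, once.
The state is a dict: "clock": time; "joints": joint angles; "qvel": joint speeds; "tau": joint torques, N m; "tcp_pos": TCP position; "orientation": TCP orientation; "contact_force": force on the tool from outside, world axes, zero at the start; "moment": the same for the moment, N m; "grip_width": finger opening in m; "gripper_force": force on a finger pad.
Only numpy, scipy, OpenCV 4.12 (cv2) and the standard library are available. Lean on these libraries where they do the work, as an engineer would, in place of code of your own. Each camera call takes 0.05 s, during which the arm holds its last target. There are 200 camera calls.

## Working session

There is one attempt and no reset: what is moved stays moved. The work goes in short steps, Python scripts to look and compute and a tool call to move; the robot and the scene stay as the last step left them, time stands still between calls to the robot, and variables do not carry over. Pictures are saved under pics/ and viewed, at most 10 in all, crops included, and the job is handed in when it is done.

Besides the shell and the picture viewer there is one more tool, called after ">>>" as name(argument=value, ...) on one line, values as JSON. step_arm: Moves the arm, as the interface text tells. Its arguments: {"type":"object","properties":{"moves":{"type":"array","items":{"type":"array","items":{"type":"number"}}},"grip_force":{"type":"number"}},"required":["moves"]}

```bash
mkdir -p pics
cat > h.py <<'E'
import numpy as np,cv2
from bench import r
from scipy.spatial.transform import Rotation as R
def world(f,u,v,d=None):
    d=f["depth"][v,u] if d is None else d
    p=np.linalg.inv(f["mtx"])@[u,v,1]*d
    M=cv2.Rodrigues(np.array(f["rvec"],float))[0]
    return M.T@(p-np.array(f["tvec"]).ravel())
def grid(f):
    v,u=np.mgrid[:400,:640]; d=f["depth"]
    P=np.stack([u*d,v*d,d],-1)@np.linalg.inv(f["mtx"]).T
    M=cv2.Rodrigues(np.array(f["rvec"],float))[0]
    return (P-np.array(f["tvec"]).ravel())@M
E
python3 - <<'E'
from h import *
for n in("top","side"):
    f=r.grab_frame(n);cv2.imwrite(f"pics/{n}0.png",f["image"][:,:,::-1])
    np.savez(f"{n}0.npz",**f)
print(r.get_obs())
E
```

```text
{'clock': 0.1, 'joints': array([-1.42613112,  0.47774585,  0.02235098,  1.55632246, -0.01152247,
        1.10929624, -0.08309491]), 'qvel': array([-0.00045501,  0.00088229,  0.00162664, -0.00216132,  0.00133899,
       -0.00028395,  0.00104212]), 'tau': array([ 3.86523083e-03, -5.97758353e+01,  1.61321584e+00, -2.81954241e+01,
        1.27581359e-02,  5.03261734e-03,  1.19579909e-05]), 'tcp_pos': array([0.16868361, 0.65304625, 0.23041676]), 'orientation': array([-3.95960850e-01, -3.11643393e+00,  2.57693778e-03]), 'contact_force': array([0.34983337, 0.58671439, 0.06752149]), 'moment': array([-0.01854335,  0.03000513,  0.01861332]), 'gripper_force': 0.0, 'grip_width': 0.08542693570411193}
```

View pics/top0.png

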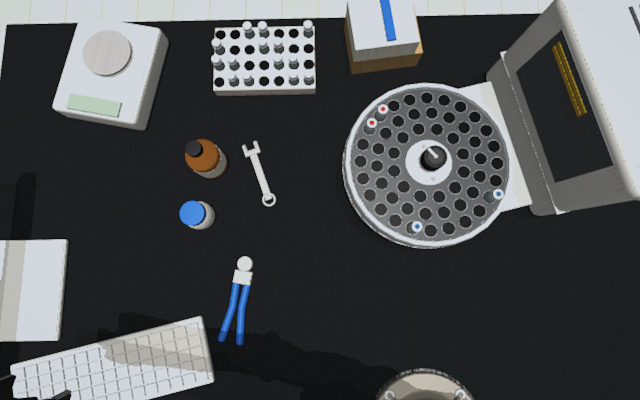

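View pics/side0.png

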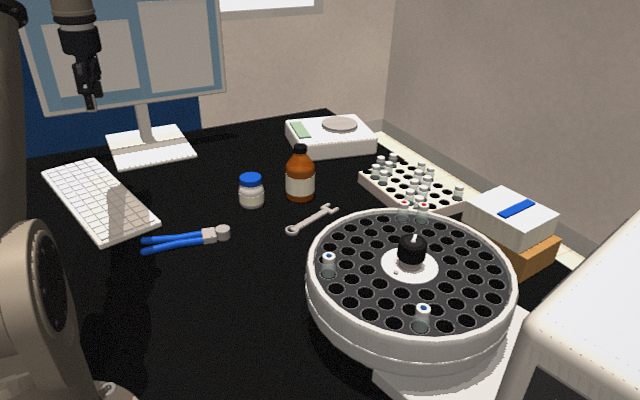

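The top view shows the black head at about (433,157) with its white index line, red vials at (372,122) and (383,109), and blue ones at (417,227) and (498,195). The instrument body is on the right. In the side view the head is at about (411,248).

Run:
```python
from h import *
for n,(u,v) in(("top",(433,157)),("side",(411,248))):
    f=np.load(n+"0.npz");G=grid(f);I=f["image"]
    c=world(f,u,v);print(n,c)
    m=(np.hypot(*(G[...,:2]-c[:2]).transpose(2,0,1))<.06)&(f["depth"]>0)
    h=m&(G[...,2]>.16); print("head px",h.sum())
    t=m&(G[...,2]>.170)
    P=G[t]; 
    if len(P): print("top",len(P),(P.min(0)+P.max(0))/2,np.ptp(P,0),np.median(P[:,2]))
    mm=h.astype(np.uint8); w=h&(I.min(-1)>110); print("line px",np.argwhere(w)[:,::-1].tolist()[:40]); 
    Q=G[w]; 
    if len(Q)>2: print(Q[[0,-1]])
    # boss plate/rim
    k=(np.hypot(*(G[...,:2]-c[:2]).transpose(2,0,1))<.2)&(abs(G[...,2]-.136)<.004)&(f["depth"]>0)&(np.hypot(*(G[...,:2]-c[:2]).transpose(2,0,1))>.15)
    P=G[k][:,:2]; s=np.linalg.lstsq(np.c_[2*P,np.ones(len(P))],(P**2).sum(1),rcond=None)[0]
    print("rim",s[:2],np.sqrt(s[2]+s[:2]@s[:2]),len(P))
print(R.from_rotvec(r.get_obs()["orientation"]).as_matrix())
f=np.load("top0.npz");cv2.imwrite("pics/crop.png",cv2.resize(f["image"][130:190,395:475,::-1],None,fx=8,fy=8,interpolation=2))
```

```text
top [0.54233281 0.0025417  0.1793035 ]
head px 490
top 448 [ 0.54308554 -0.00117506  0.17523029] [0.04311438 0.04321322 0.01019929] 0.1768622720369247
line px [[429, 147], [427, 148], [428, 148], [429, 148], [430, 148], [425, 149], [426, 149], [427, 149], [428, 149], [429, 149], [430, 149], [431, 149], [424, 150], [428, 150], [429, 150], [430, 150], [431, 150], [432, 150], [429, 151], [430, 151], [431, 151], [432, 151], [433, 151], [430, 152], [431, 152], [432, 152], [433, 152], [434, 152], [431, 153], [432, 153], [433, 153], [434, 153], [435, 153], [432, 154], [433, 154], [434, 154], [435, 154], [436, 154], [437, 154], [433, 155]]
[[ 0.56295366  0.0073454   0.17452865]
 [ 0.52308527 -0.00869448  0.1628472 ]]
rim [ 0.54329703 -0.00082752] 0.15993483123618013 2625
side [ 0.5330969  -0.01803861  0.17729309]
head px 604
top 452 [ 0.54660091 -0.00525346  0.17480687] [0.04502417 0.04452726 0.00938316] 0.17700882478293495
line px [[413, 234], [414, 234], [415, 234], [416, 234], [417, 234], [413, 235], [414, 235], [415, 235], [416, 235], [413, 236], [414, 236], [415, 236], [416, 236], [412, 237], [413, 237], [414, 237], [415, 237], [416, 237], [412, 238], [413, 238], [414, 238], [415, 238], [411, 239], [412, 239], [413, 239], [414, 239], [415, 239], [411, 240], [412, 240], [413, 240], [414, 240], [415, 240], [411, 241], [412, 241], [413, 241], [414, 241], [415, 241], [412, 242], [413, 242], [414, 242]]
[[ 0.5591453   0.01014007  0.17727081]
 [ 0.55929407 -0.02330782  0.16020013]]
rim [ 0.54505744 -0.0074138 ] 0.16055901044553858 1844
[[-9.68226612e-01  2.50074252e-01 -3.09774533e-04]
 [ 2.50074422e-01  9.68225272e-01 -1.61441365e-03]
 [-1.03791755e-04 -1.64058495e-03 -9.99998649e-01]]
```

View pics/crop.png

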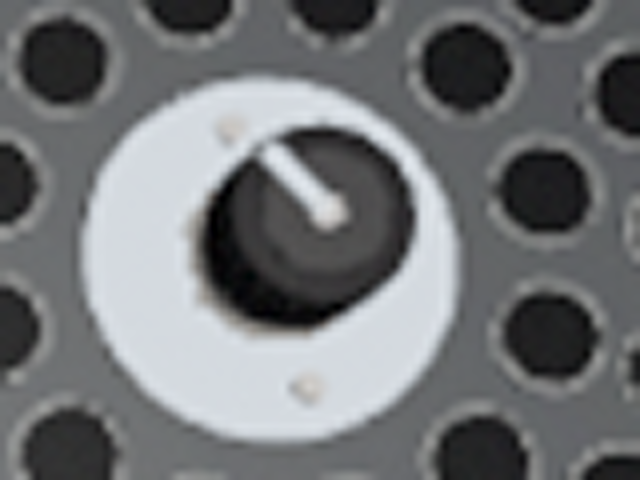

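>>> step_arm(moves=[[-15,-15,-10,0,0,0,85],[-40,-41,-20,0,0,0,85],[-70,-72,-30,0,0,0,85],[-102,-105,-30,0,0,0,85],[-134,-138,-30,0,0,0,85],[-166,-171,-30,0,0,0,85],[-198,-204,-30,0,0,0,85],[-230,-237,-30,0,0,0,85]])

```text
clock: 0.9
tcp_pos: [0.3327, 0.3646, 0.2611]
orientation: [-0.396, -3.116, 0.0]
contact_force: [0.2, 0.2, 0.8]
grip_width: 0.085
gripper_force: 0.0
```

>>> step_arm(moves=[[-32,-33,0,0,0,0,85],[-64,-66,0,0,0,0,85],[-96,-99,0,0,0,0,85],[-128,-132,0,0,0,0,85],[-160,-165,0,0,0,0,85],[-192,-198,0,0,0,0,85],[-224,-231,0,0,0,0,85],[-250,-258,0,0,0,0,85]])

```text
clock: 1.7
tcp_pos: [0.5104, 0.0515, 0.2613]
orientation: [0.399, 3.116, -0.001]
contact_force: [0.5, 0.5, -0.7]
grip_width: 0.0852
gripper_force: 0.0
```

```bash
cat > s.py <<'E'
from h import *
o=r.get_obs();M=R.from_rotvec(o["orientation"]).as_matrix()
c=np.array([.543,-.002,.147])
print("j",o["joints"].round(3),"tcp",o["tcp_pos"].round(4),"F",o["contact_force"].round(1),"w",o["grip_width"],"y",M[:,1].round(3),"tilt",M[:,2].round(4))
print("tool-frame shift to grasp mm",(M.T@(c-o["tcp_pos"])*1e3).round(1),o["clock"])
E
python3 s.py
```

```text
j [-0.602  0.181  0.436  1.926 -0.087  1.052  1.188] tcp [0.5104 0.0515 0.2613] F [ 0.5  0.5 -0.7] w 0.08518715740524573 y [ 0.252  0.968 -0.   ] tilt [ 1.e-04 -4.e-04 -1.e+00]
tool-frame shift to grasp mm [-45.  -43.5 114.3] 1.7
```

>>> step_arm(moves=[[-23,-22,20,0,0,0,85],[-46,-44,45,0,0,0,85],[-46,-44,65,0,0,0,85],[-46,-44,80,0,0,0,85],[-46,-44,95,0,0,0,85],[-46,-44,107,0,0,0,85],[-46,-44,114,0,0,0,85],[-46,-44,114,0,0,0,85]])

```text
clock: 2.5
tcp_pos: [0.5426, 0.0002, 0.1464]
orientation: [-0.396, -3.115, 0.001]
contact_force: [-0.3, 0.2, 0.1]
grip_width: 0.0851
gripper_force: 0.0
```

```bash
python3 s.py
python3 - <<'E'
from h import *
f=r.grab_frame("top");g=r.grab_frame("side")
a=cv2.resize(f["image"][120:200,385:485,::-1],None,fx=4,fy=4,interpolation=2)
b=cv2.resize(g["image"][200:280,360:460,::-1],None,fx=4,fy=4,interpolation=2)
cv2.imwrite("pics/c2.png",np.hstack([a,b]))
E
```

```text
j [-0.458  0.385  0.429  1.976 -0.213  0.826  1.407] tcp [5.426e-01 2.000e-04 1.464e-01] F [-0.3  0.2  0.1] w 0.08507360608179168 y [ 0.25   0.968 -0.001] tilt [-1.7e-03 -3.0e-04 -1.0e+00]
tool-frame shift to grasp mm [-0.9 -2.  -0.6] 2.5
```

View pics/c2.png

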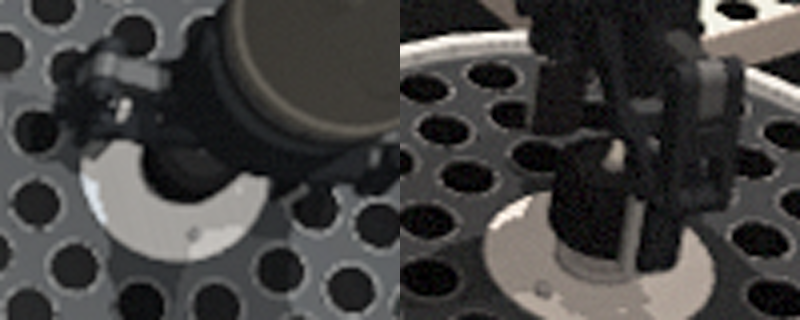

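The side crop shows the head at (600,200) between the two fingers: far one near (545,100), near one at (660,260). I'll nudge to centre and close gently.

>>> step_arm(moves=[[-1.5,-2.5,0,0,0,0,70],[-1.5,-2.5,0,0,0,0,55],[-1.5,-2.5,0,0,0,0,46],[-1.5,-2.5,0,0,0,0,40],[-1.5,-2.5,0,0,0,0,40],[-1.5,-2.5,0,0,0,0,40],[-1.5,-2.5,0,0,0,0,40]], grip_force=30)

```text
clock: 3.3
tcp_pos: [0.5444, -0.0027, 0.1478]
orientation: [0.396, 3.116, 0.0]
contact_force: [-1.8, -0.6, 5.5]
grip_width: 0.0433
gripper_force: 30.1
```

```bash
python3 s.py
```

```text
j [-0.453  0.384  0.43   1.972 -0.214  0.828  1.413] tcp [ 0.5444 -0.0027  0.1478] F [-1.8 -0.6  5.5] w 0.04333282822549807 y [0.25  0.968 0.   ] tilt [ 6.e-04  2.e-04 -1.e+00]
tool-frame shift to grasp mm [1.5 0.3 0.8] 3.3
```

>>> step_arm(moves=[[0,0,0,0,0,-0.07,40],[0,0,0,0,0,-0.14,40],[0,0,0,0,0,-0.21,40],[0,0,0,0,0,-0.28,40],[0,0,0,0,0,-0.35,40],[0,0,0,0,0,-0.4,40],[0,0,0,0,0,-0.4,40]])

```text
clock: 4.0
tcp_pos: [0.5443, -0.0034, 0.1479]
orientation: [-0.232, 3.132, -0.0]
contact_force: [-2.3, -2.6, 7.1]
grip_width: 0.0433
gripper_force: 30.3
```

```bash
python3 s.py
```

```text
j [-0.378  0.374  0.335  1.968 -0.164  0.825  1.766] tcp [ 0.5443 -0.0034  0.1479] F [-2.3 -2.6  7.1] w 0.043297861021326316 y [-0.147  0.989 -0.   ] tilt [ 7.e-04 -2.e-04 -1.e+00]
tool-frame shift to grasp mm [1.1 1.6 0.9] 4.0
```

>>> step_arm(moves=[[0,0,0,0,0,0,62],[0,0,0,0,0,0,62],[0,0,0,0,0,0.1,62],[0,0,0,0,0,0.24,62],[0,0,0,0,0,0.38,62],[0,0,0,0,0,0.52,62],[0,0,0,0,0,0.66,62],[0,0,0,0,0,0.8,62]])

```text
clock: 4.8
tcp_pos: [0.544, -0.0024, 0.147]
orientation: [-1.015, -2.973, 0.0]
contact_force: [0.8, 0.0, 0.4]
grip_width: 0.0618
gripper_force: 0.0
```

>>> step_arm(moves=[[0,0,0,0,0,0.14,62],[0,0,0,0,0,0.28,62],[0,0,0,0,0,0.42,62],[0,0,0,0,0,0.56,62],[0,0,0,0,0,0.7,62],[0,0,0,0,0,0.84,62],[0,0,0,0,0,0.98,62],[0,0,0,0,0,1.1,62]])

```text
clock: 5.6
tcp_pos: [0.544, -0.0023, 0.147]
orientation: [-2.419, -2.004, 0.001]
contact_force: [-0.0, -0.8, -0.4]
grip_width: 0.062
gripper_force: 0.0
```

>>> step_arm(moves=[[0,0,0,0,0,0.14,62],[0,0,0,0,0,0.28,62],[0,0,0,0,0,0.42,62],[0,0,0,0,0,0.56,62],[0,0,0,0,0,0.7,62],[0,0,0,0,0,0.8,62],[0,0,0,0,0,0.8,62]])

```text
clock: 6.3
tcp_pos: [0.5439, -0.0023, 0.1468]
orientation: [3.006, 0.911, -0.002]
contact_force: [0.7, -0.4, -0.4]
grip_width: 0.0622
gripper_force: 0.0
```

```bash
python3 s.py
```

```text
j [-0.86   0.565  1.02   1.995 -0.608  0.923 -0.503] tcp [ 0.5439 -0.0023  0.1468] F [ 0.7 -0.4 -0.4] w 0.062200591070026595 y [ 0.555 -0.832  0.   ] tilt [-8.e-04 -9.e-04 -1.e+00]
tool-frame shift to grasp mm [-0.6 -0.7 -0.2] 6.3
```

>>> step_arm(moves=[[-0.7,1,0,0,0,0,50],[-0.7,1,0,0,0,0,40],[-0.7,1,0,0,0,0,40],[-0.7,1,0,0,0,0,40],[-0.7,1,0,0,0,0,40]])

```text
clock: 6.8
tcp_pos: [0.5443, -0.0043, 0.1475]
orientation: [3.006, 0.911, 0.001]
contact_force: [0.5, -2.4, 0.3]
grip_width: 0.043
gripper_force: 30.7
```

>>> step_arm(moves=[[0,0,0,0,0,-0.05,40],[0,0,0,0,0,-0.1,40],[0,0,0,0,0,-0.15,40],[0,0,0,0,0,-0.2,40],[0,0,0,0,0,-0.25,40],[0,0,0,0,0,-0.3,40],[0,0,0,0,0,-0.3,40]])

```text
clock: 7.5
tcp_pos: [0.5447, -0.0048, 0.1477]
orientation: [2.835, 1.35, 0.002]
contact_force: [1.6, -4.8, 0.3]
grip_width: 0.043
gripper_force: 30.8
```

```bash
python3 s.py
```

```text
j [-0.81   0.523  0.94   1.993 -0.542  0.896 -0.263] tcp [ 0.5447 -0.0048  0.1477] F [ 1.6 -4.8  0.3] w 0.042998583837512004 y [ 0.776 -0.63   0.002] tilt [ 1.7e-03 -8.0e-04 -1.0e+00]
tool-frame shift to grasp mm [ 1.1 -3.1  0.7] 7.5
```

>>> step_arm(moves=[[-0.4,0.6,0,0,0,0,40],[-0.8,1.3,0,0,0,-0.04,40],[-0.8,1.3,0,0,0,-0.08,40],[-0.8,1.3,0,0,0,-0.12,40],[-0.8,1.3,0,0,0,-0.16,40],[-0.8,1.3,0,0,0,-0.2,40],[-0.8,1.3,0,0,0,-0.2,40]])

```text
clock: 8.2
tcp_pos: [0.5451, -0.005, 0.1475]
orientation: [2.688, 1.627, 0.002]
contact_force: [2.5, -1.8, 1.7]
grip_width: 0.0434
gripper_force: 30.9
```

>>> step_arm(moves=[[0,0,0,0,0,-0.04,40],[0,0,0,0,0,-0.08,40],[0,0,0,0,0,-0.12,40],[0,0,0,0,0,-0.16,40],[0,0,0,0,0,-0.2,40],[0,0,0,0,0,-0.2,40]])

```text
clock: 8.8
tcp_pos: [0.5454, -0.0052, 0.1474]
orientation: [2.511, 1.886, 0.002]
contact_force: [4.9, -2.0, -1.4]
grip_width: 0.043
gripper_force: 30.7
```

```bash
python3 s.py
```

```text
j [-0.74   0.479  0.832  1.988 -0.462  0.87   0.059] tcp [ 0.5454 -0.0052  0.1474] F [ 4.9 -2.  -1.4] w 0.042972681904843615 y [ 0.96  -0.279  0.002] tilt [ 1.7e-03 -1.0e-04 -1.0e+00]
tool-frame shift to grasp mm [ 2.4 -3.2  0.4] 8.8
```

```bash
cat >> s.py <<'E'
F=[o["contact_force"]]
for i in range(5): r.grab_frame("side");F.append(r.get_obs()["contact_force"])
print("meanF",np.mean(F,0).round(2),"sd",np.std(F,0).round(2))
E
python3 s.py
```

```text
j [-0.74   0.479  0.832  1.988 -0.462  0.87   0.059] tcp [ 0.5454 -0.0052  0.1474] F [ 4.9 -2.  -1.4] w 0.042972681904843615 y [ 0.96  -0.279  0.002] tilt [ 1.7e-03 -1.0e-04 -1.0e+00]
tool-frame shift to grasp mm [ 2.4 -3.2  0.4] 8.8
meanF [ 5.01 -2.19 -1.68] sd [0.22 0.43 0.26]
```

>>> step_arm(moves=[[0,0.5,0,0,0,-0.04,40],[0,1,0,0,0,-0.08,40],[0,1,0,0,0,-0.12,40],[0,1,0,0,0,-0.16,40],[0,1,0,0,0,-0.2,40],[0,1,0,0,0,-0.2,40]])

```text
clock: 9.65
tcp_pos: [0.5459, -0.0053, 0.1471]
orientation: [2.312, 2.127, 0.001]
contact_force: [4.2, -1.7, -3.0]
grip_width: 0.0434
gripper_force: 30.9
```

```bash
python3 s.py
```

```text
j [-0.702  0.463  0.777  1.984 -0.425  0.861  0.223] tcp [ 0.5459 -0.0053  0.1471] F [ 4.2 -1.7 -3. ] w 0.04343341794769184 y [ 0.997 -0.083  0.001] tilt [ 5.e-04  1.e-04 -1.e+00]
tool-frame shift to grasp mm [ 3.  -3.1  0.1] 9.65
meanF [ 4.79 -0.96 -3.03] sd [0.62 0.45 0.1 ]
```

>>> step_arm(moves=[[0,0,0.5,0,0,0,40],[0,0,1,0,0,0,40],[0,0,1.5,0,0,0,40],[0,0,1.5,0,0,0,40]])

```text
clock: 10.3
tcp_pos: [0.5459, -0.0053, 0.1458]
orientation: [2.311, 2.128, 0.001]
contact_force: [4.9, -0.6, -2.1]
grip_width: 0.0433
gripper_force: 30.9
```

```bash
python3 s.py
```

```text
j [-0.701  0.465  0.776  1.985 -0.427  0.859  0.226] tcp [ 0.5459 -0.0053  0.1458] F [ 4.9 -0.6 -2.1] w 0.043330858219131456 y [ 0.997 -0.082  0.001] tilt [ 6.e-04  2.e-04 -1.e+00]
tool-frame shift to grasp mm [ 3.1 -3.1 -1.2] 10.3
meanF [ 5.15 -0.79 -2.28] sd [0.5  0.23 0.34]
```

>>> step_arm(moves=[[0,0,0.5,0,0,0,40],[0,0,1,0,0,0,40],[0,0,1.5,0,0,0,40],[0,0,1.5,0,0,0,40]])

```text
clock: 10.95
tcp_pos: [0.5459, -0.0053, 0.1443]
orientation: [2.311, 2.128, 0.001]
contact_force: [5.1, 0.2, -2.7]
grip_width: 0.0432
gripper_force: 30.9
```

```bash
python3 s.py
```

```text
j [-0.699  0.467  0.774  1.986 -0.43   0.856  0.227] tcp [ 0.5459 -0.0053  0.1443] F [ 5.1  0.2 -2.7] w 0.0432193336137289 y [ 0.997 -0.083  0.001] tilt [ 5.e-04  2.e-04 -1.e+00]
tool-frame shift to grasp mm [ 3.1 -3.1 -2.7] 10.95
meanF [ 5.25 -0.36 -2.82] sd [0.45 0.44 0.47]
```

Force stays at the screw's weight over 3 mm of descent: it has come off the thread start. I'll ease the grip so it drops, then rotate the open fingers back for the forward stroke.

>>> step_arm(moves=[[0,0,0.5,0,0,0,46],[0,0,1,0,0,0,62],[0,0,1,0,0,0,62],[0,0,1,0,0,-0.12,62],[0,0,1,0,0,-0.26,62],[0,0,1,0,0,-0.4,62],[0,0,1,0,0,-0.54,62],[0,0,1,0,0,-0.68,62]])

```text
clock: 12.0
tcp_pos: [0.5448, -0.0056, 0.1431]
orientation: [-1.46, -2.78, 0.001]
contact_force: [-0.5, 1.2, 0.0]
grip_width: 0.0619
gripper_force: 0.0
```

>>> step_arm(moves=[[0,0,0,0,0,-0.14,62],[0,0,0,0,0,-0.28,62],[0,0,0,0,0,-0.42,62],[0,0,0,0,0,-0.56,62],[0,0,0,0,0,-0.7,62],[0,0,0,0,0,-0.84,62],[0,0,0,0,0,-0.98,62],[0,0,0,0,0,-1.1,62]])

```text
clock: 12.8
tcp_pos: [0.5447, -0.0057, 0.1431]
orientation: [0.208, -3.133, -0.0]
contact_force: [0.6, 0.1, 0.6]
grip_width: 0.062
gripper_force: 0.0
```

>>> step_arm(moves=[[0,0,0,0,0,-0.14,62],[0,0,0,0,0,-0.28,62],[0,0,0,0,0,-0.4,62],[0,0,0,0,0,-0.4,62]])

```text
clock: 13.2
tcp_pos: [0.5449, -0.0058, 0.1431]
orientation: [0.819, -3.032, -0.001]
contact_force: [-0.6, 0.4, -0.0]
grip_width: 0.0616
gripper_force: 0.0
```

```bash
sed -i 's/.543,-.002,.147/.5465,-.005,.143/' s.py; python3 s.py
python3 - <<'E'
from h import *
for n,(u,v) in(("top",(433,157)),("side",(411,250))):
    f=r.grab_frame(n);G=grid(f)
    c=np.array([.545,-.004])
    m=(np.hypot(*(G[...,:2]-c).transpose(2,0,1))<.018)&(f["depth"]>0)&(G[...,2]<.185)&(G[...,2]>.15)
    z=G[m][:,2]; h,e=np.histogram(z,np.arange(.15,.186,.002)); print(n,dict(zip(e.round(3).tolist(),h.tolist())))
    im=f["image"][v-40:v+40,u-50:u+50,::-1]; a=cv2.resize(im,None,fx=4,fy=4,interpolation=2)
    b=a if n=="top" else np.hstack([b,a])
cv2.imwrite("pics/c3.png",b)
E
```

```text
j [-0.288  0.375  0.229  1.963 -0.114  0.817  2.103] tcp [ 0.5449 -0.0058  0.1431] F [-0.6  0.4 -0. ] w 0.06164293752475263 y [-0.504  0.864  0.001] tilt [-1.4e-03  2.0e-04 -1.0e+00]
tool-frame shift to grasp mm [-1.8 -0.1  0.1] 13.2
meanF [-0.19  0.29 -0.04] sd [0.53 0.62 0.44]
top {0.15: 0, 0.152: 0, 0.154: 0, 0.156: 0, 0.158: 0, 0.16: 0, 0.162: 0, 0.164: 0, 0.166: 0, 0.168: 0, 0.17: 2, 0.172: 3, 0.174: 1, 0.176: 0, 0.178: 0, 0.18: 0, 0.182: 0}
side {0.15: 0, 0.152: 0, 0.154: 0, 0.156: 0, 0.158: 0, 0.16: 0, 0.162: 1, 0.164: 2, 0.166: 0, 0.168: 0, 0.17: 8, 0.172: 154, 0.174: 79, 0.176: 1, 0.178: 0, 0.18: 0, 0.182: 0}
```

View pics/c3.png

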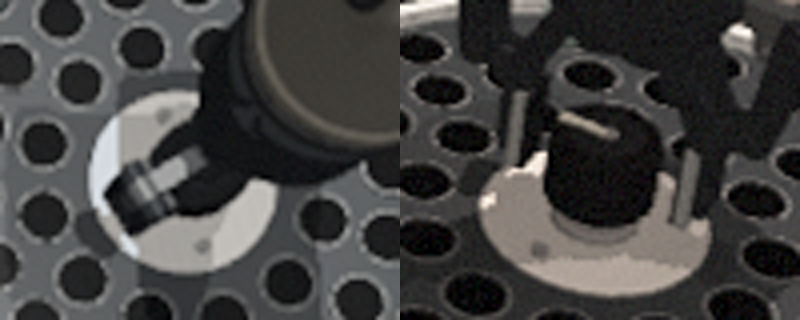

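The head now sits about 3.5 mm lower (0.177 → 0.1735), and the index line at (565–615, 117–135) has turned anticlockwise, so it dropped. Gripping next, then the first half turn forward, following the screw down.

>>> step_arm(moves=[[-1,0,0,0,0,0,50],[-1,0,0,0,0,0,40],[-1,0,0,0,0,0,40],[-1,0,0,0,0,0,40],[-1,0,0,0,0,0,40]])

```text
clock: 14.05
tcp_pos: [0.5459, -0.0035, 0.1436]
orientation: [0.819, -3.032, -0.003]
contact_force: [-4.0, 4.0, 5.2]
grip_width: 0.0429
gripper_force: 29.8
```

```bash
cat > line.py <<'E'
from h import *
def ang(f,a,b,z):
    M=cv2.Rodrigues(np.array(f["rvec"],float))[0];C=-M.T@np.array(f["tvec"]).ravel();P=[]
    for u,v in(a,b):
        d=M.T@np.linalg.inv(f["mtx"])@[u,v,1];P.append(C+d*(z-C[2])/d[2])
    e=P[1]-P[0];print(P[0][:2].round(4),P[1][:2].round(4),"angle ccw",round(float(np.arctan2(e[1],e[0])),2))
f=np.load("side0.npz")
m=f["image"][232:252,404:420].min(-1)>110
if __name__=="__main__":
    p=np.argwhere(m);l,n=p[0],p[-1];print(p[0],p[-1])
    t=np.load("top0.npz");ang(t,(436,156.5),(428.5,148.5),.177);
    ang(f,(412.5,243),(415,234),.177);ang(f,(414.7,243.7),(402.3,239.2),.1735)
E
python3 line.py; python3 s.py
```

```text
[0 9] [10 10]
[ 0.5438 -0.0038] [0.5594 0.0092] angle ccw 0.69
[ 0.5435 -0.0085] [0.5623 0.009 ] angle ccw 0.75
[ 0.5489 -0.008 ] [0.5386 0.0104] angle ccw 2.08
j [-0.29   0.375  0.228  1.96  -0.116  0.819  2.101] tcp [ 0.5459 -0.0035  0.1436] F [-4.   4.   5.2] w 0.04294489261518906 y [-0.504  0.864  0.002] tilt [-0.0013  0.0019 -1.    ]
tool-frame shift to grasp mm [ 0.2 -1.6  0.6] 14.05
meanF [-3.6   4.    5.49] sd [0.92 0.34 0.36]
```

>>> step_arm(moves=[[0,0.5,0,0,0,0.05,40],[0,0.8,0.1,0,0,0.15,40],[0,0.8,0.2,0,0,0.25,40],[0,0.8,0.3,0,0,0.35,40],[0,0.8,0.4,0,0,0.45,40],[0,0.8,0.5,0,0,0.55,40],[0,0.8,0.5,0,0,0.6,40],[0,0.8,0.5,0,0,0.6,40]])

```text
clock: 15.1
tcp_pos: [0.5458, -0.0033, 0.1432]
orientation: [-0.116, -3.139, -0.002]
contact_force: [-3.3, 2.5, 5.2]
grip_width: 0.043
gripper_force: 30.1
```

```bash
python3 s.py
```

```text
j [-0.401  0.387  0.368  1.969 -0.188  0.819  1.568] tcp [ 0.5458 -0.0033  0.1432] F [-3.3  2.5  5.2] w 0.04301855831225098 y [0.074 0.997 0.001] tilt [-7.0e-04  1.1e-03 -1.0e+00]
tool-frame shift to grasp mm [-0.9 -1.7  0.1] 15.1
meanF [-3.    2.71  5.01] sd [0.47 0.5  0.6 ]
```

>>> step_arm(moves=[[0.2,0.2,0.1,0,0,0.1,40],[0.4,0.4,0.2,0,0,0.24,40],[0.4,0.4,0.3,0,0,0.38,40],[0.4,0.4,0.4,0,0,0.52,40],[0.4,0.4,0.5,0,0,0.66,40],[0.4,0.4,0.6,0,0,0.8,40],[0.4,0.4,0.7,0,0,0.9,40],[0.4,0.4,0.8,0,0,1.0,40]])

```text
clock: 16.15
tcp_pos: [0.5459, -0.0029, 0.1424]
orientation: [-1.61, -2.697, -0.002]
contact_force: [-1.3, 3.0, 3.5]
grip_width: 0.0429
gripper_force: 30.0
```

>>> step_arm(moves=[[0,0,0.1,0,0,0.1,40],[0,0,0.2,0,0,0.24,40],[0,0,0.3,0,0,0.38,40],[0,0,0.4,0,0,0.52,40],[0,0,0.5,0,0,0.66,40],[0,0,0.6,0,0,0.8,40],[0,0,0.7,0,0,0.9,40],[0,0,0.8,0,0,1.0,40]])

```text
clock: 16.95
tcp_pos: [0.5463, -0.0028, 0.1416]
orientation: [-2.705, -1.595, -0.002]
contact_force: [0.5, 2.3, 2.8]
grip_width: 0.0435
gripper_force: 30.2
```

```bash
python3 s.py
```

```text
j [-0.769  0.509  0.875  1.991 -0.512  0.874 -0.121] tcp [ 0.5463 -0.0028  0.1416] F [0.5 2.3 2.8] w 0.04345197099172068 y [ 0.875 -0.484  0.   ] tilt [ 8.0e-04  1.3e-03 -1.0e+00]
tool-frame shift to grasp mm [-1.8  1.3 -1.4] 16.95
meanF [-0.19  3.23  4.82] sd [0.59 0.65 1.08]
```

>>> step_arm(moves=[[0,0,0.1,0,0,0.1,40],[0,0,0.2,0,0,0.24,40],[0,0,0.3,0,0,0.38,40],[0,0,0.4,0,0,0.5,40],[0,0,0.4,0,0,0.54,40],[0,0,0.4,0,0,0.54,40]])

```text
clock: 17.8
tcp_pos: [0.5464, -0.003, 0.1412]
orientation: [-3.032, -0.821, -0.002]
contact_force: [0.3, 4.2, 5.1]
grip_width: 0.0428
gripper_force: 30.8
```

>>> step_arm(moves=[[0,0,0,0,0,0,50],[0,0,0,0,0,0,62],[0,0,0,0,0,0,62],[0,0,0,0,0,-0.12,62],[0,0,0,0,0,-0.26,62],[0,0,0,0,0,-0.4,62],[0,0,0,0,0,-0.54,62],[0,0,0,0,0,-0.64,62]])

```text
clock: 18.6
tcp_pos: [0.5454, -0.0044, 0.1408]
orientation: [2.616, 1.74, -0.0]
contact_force: [0.7, -0.1, -0.8]
grip_width: 0.0619
gripper_force: 0.0
```

>>> step_arm(moves=[[0,0,0,0,0,-0.14,62],[0,0,0,0,0,-0.28,62],[0,0,0,0,0,-0.42,62],[0,0,0,0,0,-0.56,62],[0,0,0,0,0,-0.7,62],[0,0,0,0,0,-0.84,62],[0,0,0,0,0,-0.98,62],[0,0,0,0,0,-1.1,62]])

```text
clock: 19.4
tcp_pos: [0.5454, -0.0045, 0.1407]
orientation: [-1.321, -2.85, 0.001]
contact_force: [-0.1, -0.9, 0.1]
grip_width: 0.0621
gripper_force: 0.0
```

>>> step_arm(moves=[[0,0,0,0,0,-0.14,62],[0,0,0,0,0,-0.28,62],[0,0,0,0,0,-0.42,62],[0,0,0,0,0,-0.56,62],[0,0,0,0,0,-0.7,62],[0,0,0,0,0,-0.84,62],[0,0,0,0,0,-0.98,62],[0,0,0,0,0,-1.1,62]])

```text
clock: 20.2
tcp_pos: [0.5454, -0.0046, 0.1406]
orientation: [0.364, -3.12, 0.0]
contact_force: [-0.1, 0.6, -0.1]
grip_width: 0.0619
gripper_force: 0.0
```

>>> step_arm(moves=[[0,0,0,0,0,-0.14,62],[0,0,0,0,0,-0.28,62],[0,0,0,0,0,-0.3,62],[0,0,0,0,0,-0.3,62]])

```text
clock: 20.6
tcp_pos: [0.5455, -0.0044, 0.1407]
orientation: [0.813, -3.034, -0.0]
contact_force: [1.2, 0.4, 0.1]
grip_width: 0.0619
gripper_force: 0.0
```

```bash
python3 s.py
python3 - <<'E'
from h import *
f=r.grab_frame("side");G=grid(f)
m=(np.hypot(*(G[...,:2]-[.545,-.004]).transpose(2,0,1))<.018)&(f["depth"]>0)&(G[...,2]<.185)&(G[...,2]>.16)
print("top z",np.median(G[m][:,2]))
cv2.imwrite("pics/c4.png",cv2.resize(f["image"][210:290,361:461,::-1],None,fx=6,fy=6,interpolation=2))
E
```

```text
j [-0.28   0.378  0.216  1.964 -0.109  0.811  2.091] tcp [ 0.5455 -0.0044  0.1407] F [1.2 0.4 0.1] w 0.061859266481905574 y [-0.5    0.866  0.   ] tilt [-3.e-04 -0.e+00 -1.e+00]
tool-frame shift to grasp mm [-0.6 -1.  -2.3] 20.6
meanF [0.49 0.38 0.12] sd [0.45 0.51 0.48]
top z 0.17101307247318986
```

View pics/c4.png

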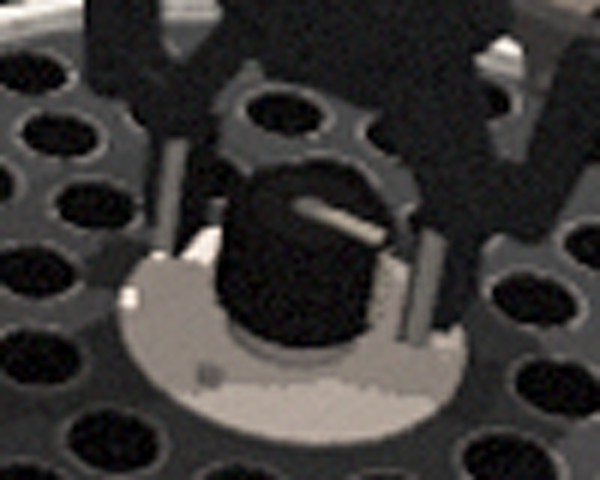

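The line now points the opposite way, (300,205)→(382,238), and the head top is at 0.171, 2.5 mm lower. So the half turn is done and the thread is caught. Second half turn next.

>>> step_arm(moves=[[0,0.6,0,0,0,0,50],[0,0.6,0,0,0,0,40],[0,0.6,0,0,0,0,40],[0,0.6,0,0,0,0,40],[0,0.6,0,0,0,0,40]])

```text
clock: 21.4
tcp_pos: [0.5454, -0.0035, 0.1409]
orientation: [-0.818, 3.033, -0.0]
contact_force: [-1.5, -0.1, 1.7]
grip_width: 0.0432
gripper_force: 30.4
```

>>> step_arm(moves=[[0,0,0,0,0,0.05,40],[0,0,0.1,0,0,0.15,40],[0,0,0.2,0,0,0.28,40],[0,0,0.3,0,0,0.42,40],[0,0,0.4,0,0,0.56,40],[0,0,0.5,0,0,0.7,40],[0,0,0.6,0,0,0.8,40],[0,0,0.7,0,0,0.9,40]])

```text
clock: 22.2
tcp_pos: [0.5454, -0.0028, 0.1403]
orientation: [0.588, 3.086, 0.001]
contact_force: [-0.5, 1.0, 2.5]
grip_width: 0.0431
gripper_force: 30.4
```

>>> step_arm(moves=[[0,0,0.1,0,0,0.1,40],[0,0,0.2,0,0,0.24,40],[0,0,0.3,0,0,0.38,40],[0,0,0.4,0,0,0.52,40],[0,0,0.5,0,0,0.66,40],[0,0,0.6,0,0,0.8,40],[0,0,0.7,0,0,0.9,40],[0,0,0.8,0,0,1.0,40]])

```text
clock: 23.0
tcp_pos: [0.546, -0.0024, 0.1395]
orientation: [1.995, 2.427, 0.002]
contact_force: [0.9, 1.2, 1.4]
grip_width: 0.0431
gripper_force: 30.4
```

>>> step_arm(moves=[[0,0,0.1,0,0,0.1,40],[0,0,0.2,0,0,0.24,40],[0,0,0.3,0,0,0.38,40],[0,0,0.4,0,0,0.52,40],[0,0,0.5,0,0,0.66,40],[0,0,0.6,0,0,0.8,40],[0,0,0.7,0,0,0.9,40],[0,0,0.8,0,0,1.0,40]])

```text
clock: 23.8
tcp_pos: [0.5467, -0.0027, 0.1387]
orientation: [2.913, 1.173, 0.004]
contact_force: [2.6, 0.7, -0.7]
grip_width: 0.043
gripper_force: 30.6
```

>>> step_arm(moves=[[0,0,0.1,0,0,0.1,40],[0,0,0.2,0,0,0.2,40],[0,0,0.2,0,0,0.25,40],[0,0,0.2,0,0,0.25,40],[0,0,0.2,0,0,0.25,40]])

```text
clock: 24.3
tcp_pos: [0.5467, -0.0029, 0.1385]
orientation: [3.035, 0.809, 0.004]
contact_force: [5.4, 2.7, -1.4]
grip_width: 0.0427
gripper_force: 30.7
```

```bash
python3 s.py
python3 - <<'E'
from h import *
f=r.grab_frame("side");G=grid(f)
m=(np.hypot(*(G[...,:2]-[.545,-.004]).transpose(2,0,1))<.018)&(f["depth"]>0)&(G[...,2]<.185)&(G[...,2]>.16)
print("top z",np.median(G[m][:,2]))
cv2.imwrite("pics/c5.png",cv2.resize(f["image"][210:290,361:461,::-1],None,fx=6,fy=6,interpolation=2))
E
```

```text
j [-0.846  0.578  1.005  1.997 -0.625  0.908 -0.558] tcp [ 0.5467 -0.0029  0.1385] F [ 5.4  2.7 -1.4] w 0.042726950619837466 y [ 0.498 -0.867  0.001] tilt [ 2.4e-03  1.0e-04 -1.0e+00]
tool-frame shift to grasp mm [-1.2  1.8 -4.5] 24.3
meanF [ 5.66  1.71 -1.57] sd [0.38 0.71 0.35]
top z 0.16861922531706797
```

View pics/c5.png

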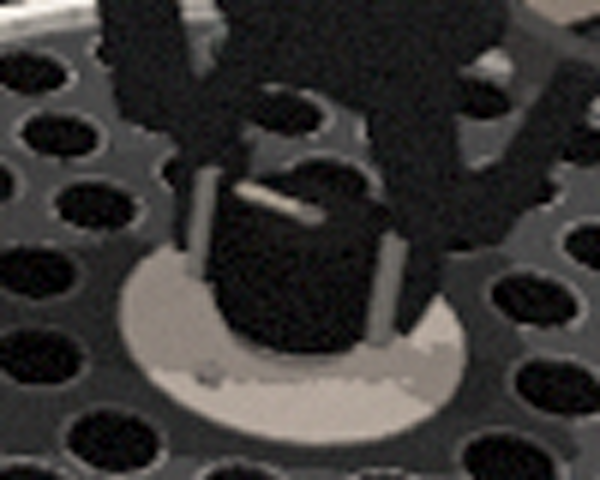

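The line is back at its pre-stroke angle, (240,187)–(318,215). The head is 4.9 mm lower and still held at 30 N, so one full turn is done.

```bash
python3 -c "
from bench import r
print(r.hand_in())"
```

```text
the job is handed in; nothing more can be done
None
```

The screw was turned back about 1.35 rad until it dropped off the thread start, then turned forward one full turn. It sank about 4.9 mm, and I handed the job in with the head still gripped at about 30 N and the arm clear of the vials and bench items.

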